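# Free the wrapping cradle's fence and lay the gift box in it

## Robot

A 6-joint arm with a two-finger parallel gripper is mounted at the origin on the work surface. World frame = base frame: x ahead of the robot, y to its left, z up, the work surface at z = 0. Lengths are in m, angles in rad, forces in N, time in s.
With the tool pointing down it reaches from about 0.25 to 0.725 m from the base axis. Payload 4 kg.
Tool frame: the origin (TCP) lies midway between the tips of the shut fingers; the grasp point (between the pads) lies 19 mm behind it; z points along the fingers, y is the direction in which the jaws open and shut (so a half turn about z gives the same grasp; the last joint's range is limited). The gripper opens to 85 mm and grips with 20 to 120 N. Pads are 22 mm wide; open, the fingers measure 114 mm over their backs; the gripper's body (76 mm by 85 mm) begins 54 mm behind the grasp point. The pads swing forward as they close: fully open they stand 13 mm farther back than shut.
Start: joints at [1.17, 0.241, 0.005, 1.335, 0, 1.571], TCP at [0.195, 0.46, 0.231] pointing down, gripper open.
Joint ranges: [-2.72, 2.72], [-1.05, 1.87], [-1.09, 1.28], [-1.99, 2.15], [-1.42, 1.44], [-3.14, 3.14]. Speed limits (rad/s): [2.79, 2.79, 3.14, 3.14, 3.14, 3.14].

## Interface

Orientations are given as a unit quaternion [x, y, z, w].
In Python, from workcell import monitor, cams, order gives the robot as it stands.
- The arm moves only by the tool send_rows, never from a script. Its argument "moves" is a list of rows, each a list of 4 numbers: the shift along the tool's x, y, z as a fraction of full scale, then the turn about the tool's z as a fraction of full scale. A call has 1 to 20 rows; each row shifts and turns the commanded pose from where the row before left it, along the tool's axes as they then stand; what a row does not reach is not made up. Full scale, the value 1, is 100 cm for a shift and 0.1 rad for a turn. A row lasts 1/10 s, in which the tool goes at most 50 mm and 8.59 degrees, less where a joint would pass 70% of its speed; a pose out of reach is approached as far as the arm can. A call with a number of a shift or a turn outside -1 to 1 is refused whole. A call with a gripper value outside its range is refused whole. "claw" is the gripper's target within -1 to 1 (fully open at 1, half-way at 0, shut at -1), set as the call begins (left out, the last holds). The fingers move at their own pace and stop on an object; the grip force is fixed at half the most. Time passes only in rows, so rows that do not move let the fingers close. It gives the time, the measured TCP pose, the force and the opening at its end, in the units of the state.
- monitor.get_obs(): the state, without advancing time (a new reading comes with each control period).
- cams.camera(name): name is "scene" or "top"; returns (picture, depth): 384x512x3 uint8, blue, green, red; 384x512 float32, m along the optical axis (not along the pixel's ray), 0 where there is no reading.
- cams.camera_info(name): a dict with "intrinsics" (3x3 intrinsics, pixels), "T" (4x4, takes a point from camera to world coordinates). Camera axes: x right, y up, looking along -z (the intrinsics and any distortion apply to the point x, -y, -z); pixel columns grow to the right and rows downward; lengths in m; the calibration is good to about 2 mm. A picture is of the moment at which its call begins. camera_info takes no time and is no camera call.
- order.job_done(): hands the job in, once; it reports no verdict.
The state is a dict: "clock": time; "joint_pos": joint angles; "joint_vel": joint speeds; "tau": joint torques, N m; "eef_pos": TCP position; "tool_rot": TCP orientation; "ft_force": force on the tool from outside, world axes, zero at the start; "ft_torque": the same for the moment, N m; "grip_width": finger opening in m.
Only numpy, scipy, OpenCV 4.12 (cv2) and the standard library are available. Lean on these libraries where they do the work, as an engineer would, in place of code of your own. Each camera call takes 0.05 s, during which the arm holds its last target.

## Task

The gift box standing in the pocket of the wrapping cradle must lie down in the cradle's bed, but the locked fence leaves too little room. Pull the spring plunger's T-handle out and twist it so that it stays parked in its rest notch, slide the freed fence all the way out to its far stop, then tip the standing box over the low step so that it lies flat and square on the raised bed (its foot may overhang the step). Leave the other things on the table where they are, and leave the plunger parked.

Things in the scene. Friction and masses are not known exactly. Their poses are not given: they have to be found in the camera images.
- cradle: Wrapping cradle fixed to the table, aluminium and plywood, 330 mm long. Origin on the table under the middle of the step's edge; z up, y along it from pocket to fence, x across it, away from the plunger. Base plate top 12 mm high, x -75 to 75, y -90 to 240 mm. The box stands in the pocket, y -76 to 0, between low ribs at x = 57 to 67 either side (tops 34 mm above the table).
- step_edge (a point): Middle of the step's top edge, 30 mm above the table, axes as the cradle's. From here the raised plywood bed (120 mm wide, top level with this point) runs 200 mm along +y. The plunger's sloping bracket plate is centred 100 mm to -x, 55 mm to +y and 35 mm above this point.
- knob_grip (a point): Centre of the plunger's black T-handle: bar 70 mm long (its y), 16 thick (its x), 24 high (its z) on a 16 mm steel neck; about 116 mm above the table at first. z points out along the plunger's axis, 35 degrees from vertical, leaning to the cradle's -x. 16 mm of free neck lies between the bar and the slotted collar (50 mm across). It moves along z and turns about z.
- plunger (a joint): Pull of the plunger, m: 0 sprung in (fence locked), limit 0.026. The spring pushes it in with about 4 N at 0, 8 N at 0.026. A cross pin on the neck runs in the collar's slot: it can turn only when pulled beyond 0.020; let go after turning, it drops 4 mm into the rest notch and stays parked at about 0.016.
- knob (a joint): Twist of the T-handle about its z, rad, positive anticlockwise seen from outside looking at the handle's top: about 0 when sprung in (bar along the cradle), 1.3 in the rest notch, stop at 1.42. Turns easily.
- fence_top (a point): Middle of the top edge of the fence, an upright aluminium plate 100 mm wide (along the cradle's x), 12 mm thick (along the cradle's y) and 85 mm high, its top 115 mm above the table. It can be pinched from above or pushed from the step's side. Axes as the cradle's.
- fence (a joint): Slide of the fence along the cradle's y, m: 0 locked with its inner face 95 mm from the step; 0.08 at the far stop, inner face 175 mm from the step. About 2 N of friction plus 12 N per m/s; it stays where it is left. Blocked at 0 until the plunger is pulled beyond 0.010.
- giftbox: Gift box, dark red with two pink bands, 90 x 55 x 150 mm (x, y, z), 0.2 to 0.42 kg, standing in the pocket a few mm from the step, top 162 mm above the table. Origin at the centre of its underside, z along its height. Pushed near its top towards the cradle's +y it tips over the step (by itself beyond about 25 degrees) and lies on a 90 x 150 face, its foot 15 to 60 mm back over the step.
- giftbox_center (a point): Centre of the same gift box, 75 mm above its underside.
- tape_roll: Bystander: roll of tape, 90 mm across, 48 mm high, lying by the pocket; origin at the centre of its underside.
- spare_box: Bystander: another gift box like the first, lying flat beyond the cradle (55 mm high, 90 mm along its x, its 150 mm along its y); origin under the centre of its lower face.
- rose_tray: Bystander: clear tray of pink moulded roses, 130 x 210 x 46 mm; origin under its centre.
- round_box: Bystander: purple round gift box, 146 mm across, 80 mm high; origin under its centre.
Not all that is in view belongs to the job. Leave any blue or turquoise look-alike of the giftbox alone.

How it is judged:
On the way, in this order (a step that is already met when the one before it is completed fails the run):
1. the plunger is pulled out and rests in its notch (value of joint plunger between 0.012 and 0.0185 m and value of joint knob above 1.1 rad), for 0.2 s.
2. the fence is slid out to its far stop, the plunger still parked (all of step 1 and value of joint fence above 0.072 m), for 0.2 s.
At the end, for the whole second after the job is handed in: Plunger resting in its notch (pull 12 to 18.5 mm, twist over 1.1 rad); fence within 8 mm of its far stop; gift box at rest, flat on the raised bed (within 7 degrees, centre 52 to 63 mm high), square within 0.2 rad, centre 12 to 102 mm beyond the step and within 30 mm of the middle line (all of step 2 and angle between giftbox's own z axis and vertical between 1.45 and 1.7 rad and y of giftbox_center in the frame of cradle between 0.012 and 0.102 m and x of giftbox_center in the frame of cradle between -0.03 and 0.03 m and z of giftbox_center in the frame of cradle between 0.052 and 0.063 m and angle between the x axis of giftbox and the x axis of cradle, either way round below 0.2 rad and linear speed of giftbox below 0.02 m/s); the robot touches nothing.
It fails at once if a thing that is not part of the job is pushed away (by over 30 mm) (distance of any of tape_roll, spare_box, rose_tray, round_box from where it was at the start of the episode above 0.03 m).
It also fails if it takes over 61 s, if anything falls off the work surface, if the arm or the gripper's body presses on something with over 40 N, if the wrist force passes 120 N, or if a joint passes its speed limit or range.

## Working session

There is one attempt and no reset: what is moved stays moved. The work goes in short steps, Python scripts to look and compute and a tool call to move; the robot and the scene stay as the last step left them, time stands still between calls to the robot, and variables do not carry over. Pictures are saved under pics/ and viewed, and the job is handed in when it is done.

Besides the shell and the picture viewer there is one more tool, called by a JSON object that holds its "name" and its "arguments". send_rows: Moves the arm, as the interface text tells. Its arguments: {"type":"object","properties":{"moves":{"type":"array","items":{"type":"array","items":{"type":"number","minimum":-1,"maximum":1}}},"claw":{"type":"number"}},"required":["moves"]}

```bash
ls; mkdir -p pics
python3 - <<'E'
from workcell import monitor, cams, order
import cv2,numpy as np
print(monitor.get_obs())
for n in ["scene","top"]:
    im,d=cams.camera(n); cv2.imwrite(f"pics/{n}0.png",im); np.save(f"pics/{n}0.npy",d)
    print(n,cams.camera_info(n))
E
```

```text
pics
{'clock': 0.0, 'joint_pos': array([ 1.17000256e+00,  2.41388541e-01,  3.73382142e-03,  1.33521177e+00,
       -6.77621717e-06,  1.57078911e+00]), 'joint_vel': array([-0.00053024,  0.00173962, -0.00087509,  0.00022942, -0.00027581,
        0.00056755]), 'tau': array([-3.74949350e-04, -3.72319257e+01,  2.52405900e+01,  1.70366687e-02,
       -1.55681860e-04,  3.43981100e-06]), 'eef_pos': array([0.19482988, 0.45979284, 0.23042883]), 'tool_rot': array([ 1.99054641e-01,  9.79987846e-01, -1.01503880e-03, -2.02724502e-04]), 'ft_force': array([ 1.19425199, -0.2160784 , -0.35449929]), 'ft_torque': array([-0.01500654, -0.01768596, -0.04505308]), 'grip_width': 0.08521239017028728}
scene {'intrinsics': array([[459.69835289,   0.        , 255.5286599 ],
       [  0.        , 459.69835289, 190.0350376 ],
       [  0.        ,   0.        ,   1.        ]]), 'T': array([[-0.24597916, -0.64206542,  0.72611725,  1.65837524],
       [ 0.96926654, -0.15978768,  0.18705687,  0.25901774],
       [-0.00407816,  0.74981324,  0.66163696,  1.05797338],
       [ 0.        ,  0.        ,  0.        ,  1.        ]])}
top {'intrinsics': array([[395.05642528,   0.        , 253.71032581],
       [  0.        , 395.05642528, 196.37727117],
       [  0.        ,   0.        ,   1.        ]]), 'T': array([[ 0.02235033,  0.98808353, -0.15228725,  0.41234471],
       [-0.9996861 ,  0.02381295,  0.00778706, -0.01864304],
       [ 0.01132067,  0.15206541,  0.9883056 ,  1.33367023],
       [ 0.        ,  0.        ,  0.        ,  1.        ]])}
```

View pics/scene0.png

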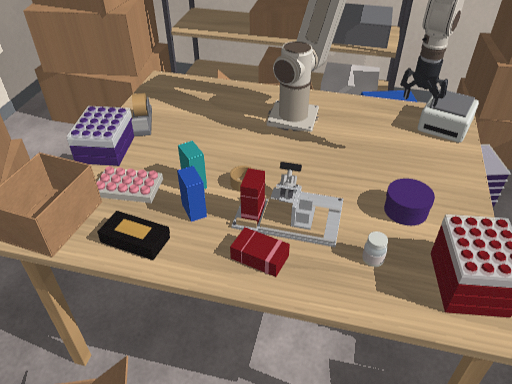

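View pics/top0.png

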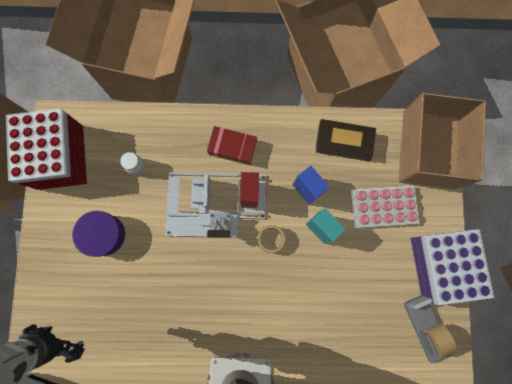

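The scene picture shows the red standing box at (253,195), the T-handle at (290,167) and the fence at (302,208). Things that could be taken for the gift box are the blue box (192,193), the turquoise box (190,160) and the lying red box (260,250), which is the spare. I choose the standing dark red box in the cradle. Next is a close crop to check it.

Run:
```python
import cv2
a=cv2.imread("pics/scene0.png")[145:255,220:360]; b=cv2.imread("pics/top0.png")[155:265,155:295]
cv2.imwrite("pics/c1.png",cv2.resize(a,None,fx=5.5,fy=5.4,interpolation=cv2.INTER_CUBIC))
cv2.imwrite("pics/c2.png",cv2.resize(b,None,fx=5.5,fy=5.4,interpolation=cv2.INTER_CUBIC))
```

```text
(no output)
```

View pics/c1.png

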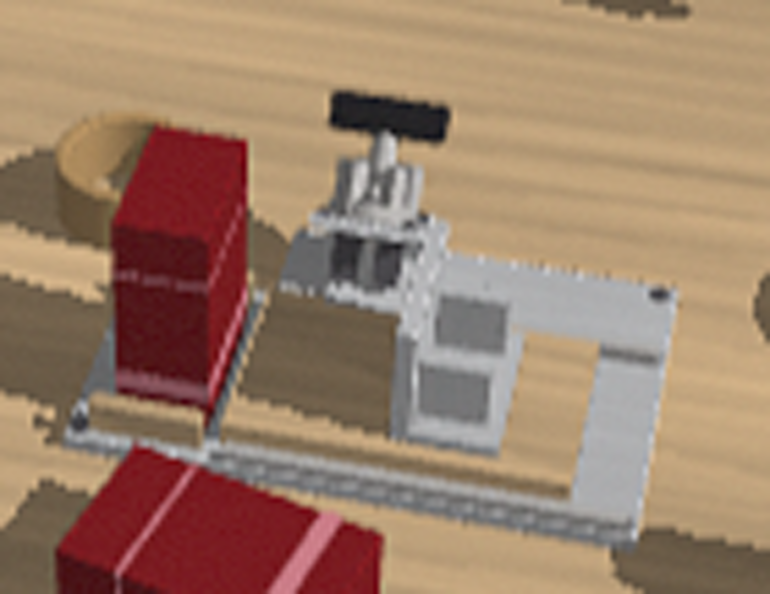

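View pics/c2.png

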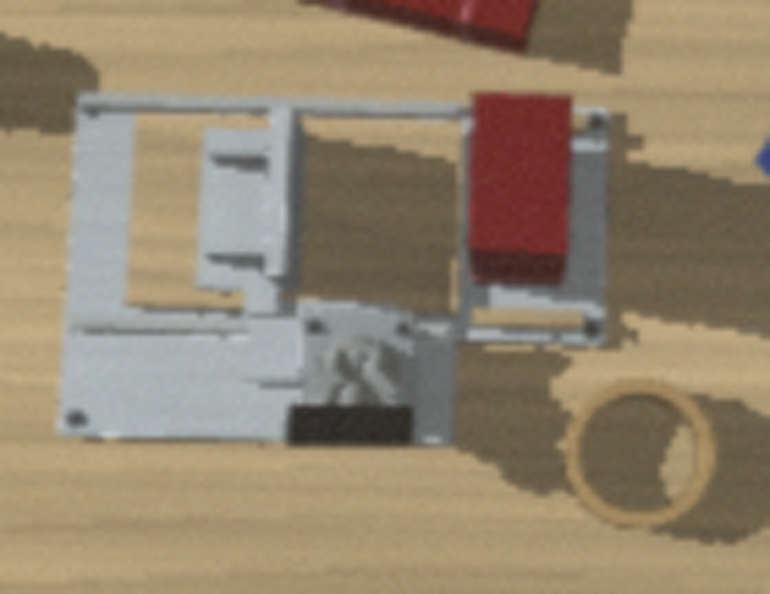

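The close crop confirms the choice: the dark red box with pink bands stands in the pocket. Next I measure.

```bash
cat > h.py <<'E'
import numpy as np,cv2
from workcell import monitor, cams, order
from scipy.spatial.transform import Rotation as R
def cloud(n,d):
    ci=cams.camera_info(n);K=ci["intrinsics"];T=ci["T"]
    v,u=np.mgrid[0:d.shape[0],0:d.shape[1]]
    p=np.stack([(u-K[0,2])/K[0,0]*d,-(v-K[1,2])/K[1,1]*d,-d],-1)
    return p@T[:3,:3].T+T[:3,3]
def proj(n,P):
    ci=cams.camera_info(n);K=ci["intrinsics"];T=ci["T"]
    q=(np.atleast_2d(P)-T[:3,3])@T[:3,:3]
    return np.stack([K[0,0]*q[:,0]/-q[:,2]+K[0,2],K[1,1]*-q[:,1]/-q[:,2]+K[1,2]],-1)
def ray(n,uv,z):
    ci=cams.camera_info(n);K=ci["intrinsics"];T=ci["T"]
    r=T[:3,:3]@np.array([(uv[0]-K[0,2])/K[0,0],-(uv[1]-K[1,2])/K[1,1],-1]);o=T[:3,3]
    return o+r*(z-o[2])/r[2]
E
python3 - <<'E'
from h import *
for n in["top","scene"]:
    d=np.load(f"pics/{n}0.npy");P=cloud(n,d);im=cv2.imread(f"pics/{n}0.png").astype(int)
    Q=P.reshape(-1,3);C=im.reshape(-1,3)
    roi=(Q[:,0]>.3)&(Q[:,0]<.68)&(Q[:,1]>-.25)&(Q[:,1]<.35)
    print(n,"table z",np.median(Q[roi&(Q[:,2]<.008)][:,2]))
    red=(C[:,2]>80)&(C[:,1]<60)&(C[:,0]<60)
    m=roi&red&(Q[:,2]>.155)&(Q[:,2]<.17)
    print("boxtop",m.sum(),Q[m].mean(0),cv2.minAreaRect((Q[m,:2]*1000).astype(np.float32)))
    blk=roi&(C.max(1)<60)&(Q[:,2]>.08)&(Q[:,2]<.15)
    print("bar",blk.sum(),Q[blk].mean(0),cv2.minAreaRect((Q[blk,:2]*1000).astype(np.float32)))
    g=(C.min(1)>100)&roi&(Q[:,2]>.111)&(Q[:,2]<.120)
    print("fence",g.sum(),Q[g].mean(0),cv2.minAreaRect((Q[g,:2]*1000).astype(np.float32)))
pt=lambda u,v:(155+u/5.5,155+v/5.4)
for nm,u,v,z in[("BR far",607,108,.012),("BR near",604,345,.012),("BL far",77,95,.012),("plate LL",60,435,.012),("step far",470,110,.03),("step near",455,320,.03)]:
    print(nm,ray("top",pt(u,v),z))
E
```

```text
top table z -0.0008891042178560404
boxtop 484 [ 0.62102955 -0.01367747  0.16097755] ((621.6904296875, -13.748638153076172), (51.9915657043457, 88.99183654785156), 88.5232162475586)
bar 135 [0.48211994 0.07708479 0.12364431] ((483.47247314453125, 76.7145767211914), (19.40432357788086, 64.13121795654297), 1.059615135192871)
fence 108 [0.6134224  0.11761878 0.11474287] ((611.8200073242188, -46.91313171386719), (175.42593383789062, 363.14605712890625), 11.755311965942383)
scene table z -0.00369032662705171
boxtop 364 [ 0.6278263  -0.01599657  0.16147106] ((626.196533203125, -17.112581253051758), (55.74199676513672, 93.82962799072266), 89.89974212646484)
bar 130 [0.48872902 0.07523847 0.12133872] ((485.6628112792969, 75.12345886230469), (24.432483673095703, 66.37976837158203), 1.3156448602676392)
fence 96 [0.62035917 0.11689404 0.11415576] ((648.3002319335938, 6.657745361328125), (172.69615173339844, 292.8406066894531), 35.474239349365234)
BR far [ 0.69079606 -0.06718948  0.012     ]
BR near [ 0.54046203 -0.06804367  0.012     ]
BL far [0.69104233 0.26143082 0.012     ]
plate LL [0.47716056 0.25994837 0.012     ]
step far [0.68365888 0.01728276 0.03      ]
step near [0.55199954 0.02270689 0.03      ]
```

```bash
cat > ov.py <<'E'
from h import *
import sys
def overlay(n,im,x,y,yaw,f=0,out="o",roi=None,bar=(0,0)):
    c,s=np.cos(yaw),np.sin(yaw)
    W=lambda p:np.array([x+c*p[0]-s*p[1],y+s*p[0]+c*p[1],p[2]])
    u0,v0,u1,v1=roi;k=min(790/(u1-u0),590/(v1-v0))
    I=cv2.resize(im[v0:v1,u0:u1],None,fx=k,fy=k,interpolation=cv2.INTER_CUBIC)
    def pl(ps,col):
        q=proj(n,np.array([W(p) for p in ps]));q=((q-[u0,v0]+.5)*k)
        cv2.polylines(I,[np.round(q).astype(int)],True,col,1)
    pl([(-.075,-.09,.012),(.075,-.09,.012),(.075,.24,.012),(-.075,.24,.012)],(0,255,0))
    pl([(-.06,0,.03),(.06,0,.03),(.06,.2,.03),(-.06,.2,.03)],(255,255,0))
    pl([(-.05,.095+f,.115),(.05,.095+f,.115),(.05,.107+f,.115),(-.05,.107+f,.115)],(0,0,255))
    pl([(-.05,.095+f,.03),(.05,.095+f,.03),(.05,.095+f,.115),(-.05,.095+f,.115)],(0,128,255))
    # bar
    a=np.radians(35);z=np.array([-np.sin(a),0,np.cos(a)]);xx=np.array([np.cos(a),0,np.sin(a)]);yy=np.array([0,1,0])
    # knob centre: axis passes bracket centre (-.1,.055,.065); height .116
    g=np.array([-.1,.055,.065]);g=g+z*((.116-.065)/z[2]+bar[0])
    xr=xx*np.cos(bar[1])+yy*np.sin(bar[1]);yr=-xx*np.sin(bar[1])+yy*np.cos(bar[1])
    for h in(-.012,.012):pl([g+z*h+xr*i*.008+yr*j*.035 for i,j in((-1,-1),(1,-1),(1,1),(-1,1))],(255,0,255))
    cv2.imwrite(out,I);return W(g)
E
python3 - <<'E'
from ov import *
for n,roi in(("top",(155,155,295,265)),("scene",(220,145,360,255))):
    print(overlay(n,cv2.imread(f"pics/{n}0.png"),.616,.0225,0.0,out=f"pics/ov_{n}.png",roi=roi))
E
```

```text
[0.48028942 0.0775     0.116     ]
[0.48028942 0.0775     0.116     ]
```

View pics/ov_top.png

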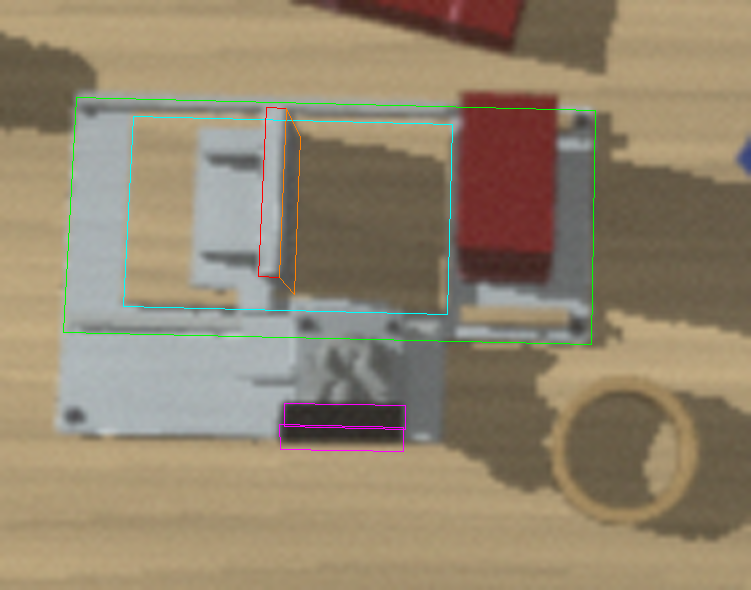

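View pics/ov_scene.png

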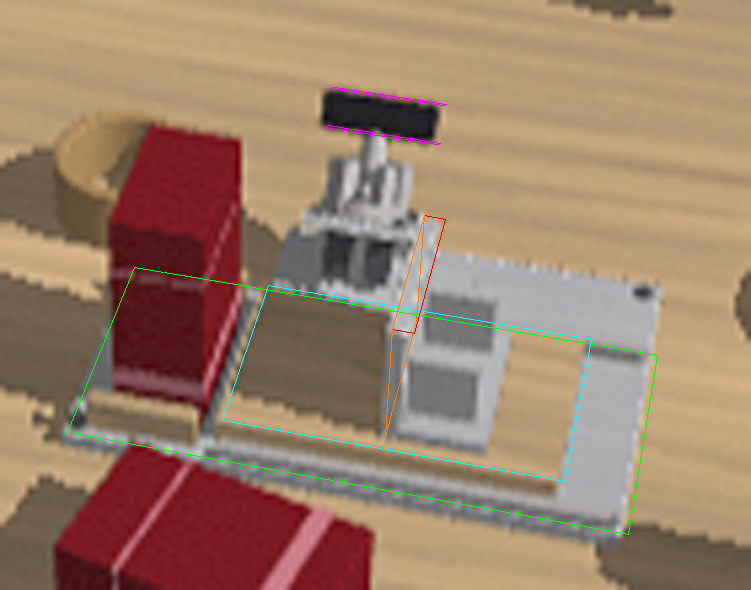

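Run:
```python
from ov import *
for n,roi in(("top",(155,155,295,265)),("scene",(220,145,360,255))):
    print(overlay(n,cv2.imread(f"pics/{n}0.png"),.6195,.021,0.0,out=f"pics/ov2_{n}.png",roi=roi))
```

```text
[0.48378942 0.076      0.116     ]
[0.48378942 0.076      0.116     ]
```

View pics/ov2_top.png

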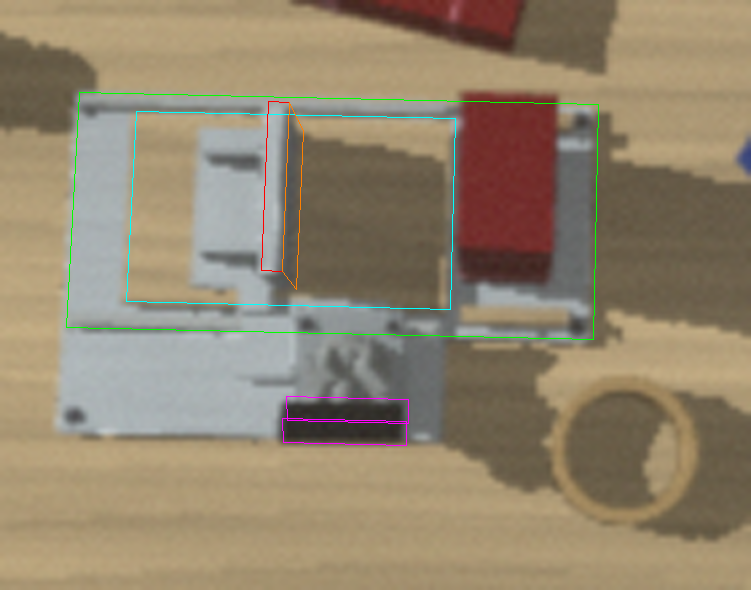

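View pics/ov2_scene.png

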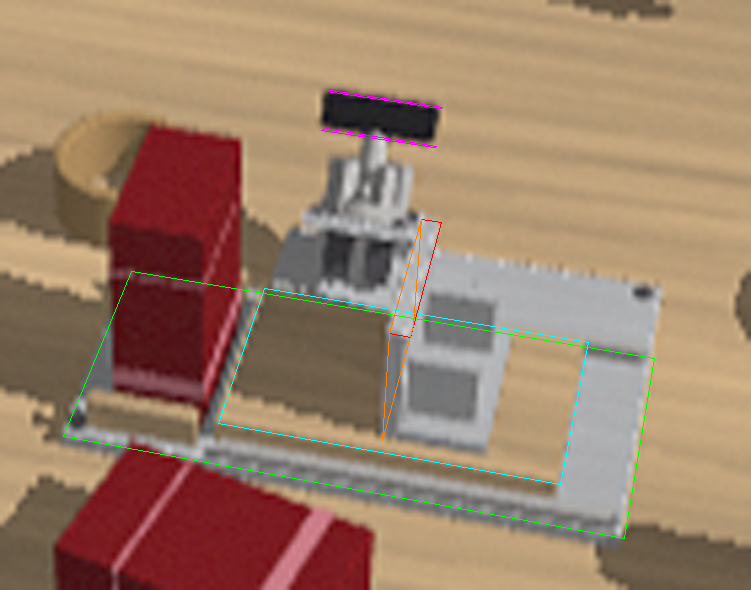

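{"name": "send_rows", "arguments": {"moves": [[0, 0, 0, 1], [0, 0, 0, 1], [0, 0, 0, 1], [0, 0, 0, 1], [0, 0, 0, 1], [0, 0, 0, 1], [0, 0, 0, 1], [0, 0, 0, 1], [0, 0, 0, 1], [0, 0, 0, 1], [0, 0, 0, 1], [0, 0, 0, 0.7]], "claw": 0.2}}

```text
clock: 1.3
eef_pos: [0.1949, 0.46, 0.2308]
tool_rot: [0.708, 0.706, -0.001, 0.0]
ft_force: [0.2, 0.1, -0.1]
grip_width: 0.0511
```

{"name": "send_rows", "arguments": {"moves": [[-0.02, 0.015, 0, 0], [-0.032, 0.024, 0, 0], [-0.032, 0.024, 0, 0], [-0.032, 0.024, 0, 0], [-0.032, 0.024, 0, 0], [-0.032, 0.024, 0, 0], [-0.032, 0.024, 0, 0], [-0.032, 0.024, 0, 0], [-0.032, 0.024, 0, 0], [-0.032, 0.024, 0, 0], [-0.032, 0.024, 0, 0], [-0.032, 0.024, 0, 0], [-0.012, 0.009, 0, 0], [0, 0, 0.03, 0], [0, 0, 0.03, 0], [0, 0, 0.01, 0], [0, 0, 0, 0]]}}

```text
clock: 3.0
eef_pos: [0.4813, 0.0765, 0.1597]
tool_rot: [0.707, 0.707, -0.002, -0.001]
ft_force: [0.0, -0.9, -0.0]
grip_width: 0.0511
```

Run:
```python
from h import *
im,d=cams.camera("scene");cv2.imwrite("pics/s1.png",cv2.resize(im[90:220,220:360],None,fx=5,fy=4.6,interpolation=cv2.INTER_CUBIC))
print(monitor.get_obs()["eef_pos"],monitor.get_obs()["joint_pos"])
```

```text
[0.48251971 0.07674658 0.16118394] [ 1.57635092e-01  2.62545803e-01 -1.53906556e-01  1.15589746e+00
  1.56848729e-04  1.72770287e+00]
```

View pics/s1.png

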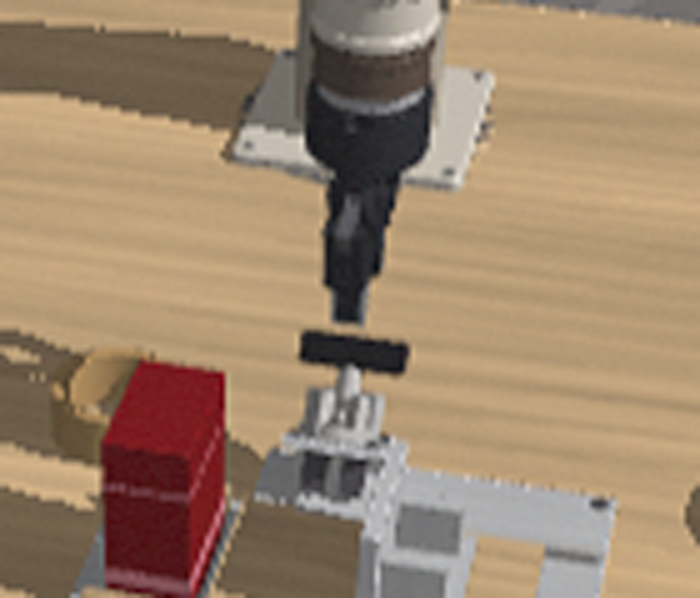

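{"name": "send_rows", "arguments": {"moves": [[0.002, 0, 0.02, 0], [0, 0, 0.02, 0], [0, 0, 0.012, 0], [0, 0, 0.006, 0], [0, 0, 0, 0]]}}

```text
clock: 3.55
eef_pos: [0.4831, 0.0785, 0.1034]
tool_rot: [0.707, 0.707, -0.0, -0.0]
ft_force: [-0.7, 0.3, -0.5]
grip_width: 0.0512
```

Run:
```python
from h import *
im,d=cams.camera("scene");cv2.imwrite("pics/s2.png",cv2.resize(im[120:220,220:360],None,fx=5,fy=5,interpolation=cv2.INTER_CUBIC))
o=monitor.get_obs();print(o["eef_pos"],o["ft_force"])
```

```text
[0.48349106 0.07855751 0.10393283] [0.84258392 0.28710268 0.7352868 ]
```

View pics/s2.png

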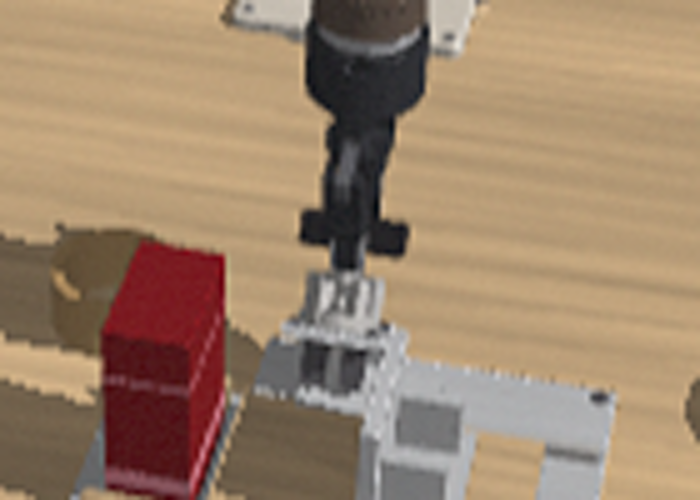

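The fingers straddle the middle of the bar, with the front finger at (345,240). I close now.

{"name": "send_rows", "arguments": {"moves": [[0, 0, 0, 0], [0, 0, 0, 0], [0, 0, 0, 0], [0, 0, 0, 0], [0, 0, 0, 0]], "claw": -1}}

```text
clock: 4.1
eef_pos: [0.4852, 0.0787, 0.1068]
tool_rot: [0.707, 0.707, 0.003, 0.002]
ft_force: [-5.4, -1.3, 14.1]
grip_width: 0.0235
```

{"name": "send_rows", "arguments": {"moves": [[0, -0.0023, -0.0033, 0], [0, -0.0023, -0.0033, 0], [0, -0.0023, -0.0033, 0], [0, -0.0023, -0.0033, 0], [0, -0.0023, -0.0033, 0], [0, -0.0023, -0.0033, 0], [0, 0, 0, 0], [0, 0, 0, 0]]}}

```text
clock: 4.9
eef_pos: [0.4732, 0.0787, 0.1243]
tool_rot: [0.707, 0.707, 0.003, 0.003]
ft_force: [7.9, 0.0, -4.2]
grip_width: 0.0237
```

Run:
```python
from h import *
for n,r in(("scene",(220,110,360,210)),("top",(165,190,265,262))):
    im,d=cams.camera(n);im=im[r[1]:r[3],r[0]:r[2]];cv2.imwrite(f"pics/p3{n}.png",cv2.resize(im,None,fx=5,fy=5,interpolation=cv2.INTER_CUBIC))
o=monitor.get_obs();print(o["eef_pos"],o["ft_force"],o["grip_width"])
```

```text
[0.47322915 0.07864871 0.12422808] [ 6.67434875 -0.83190193 -4.63677704] 0.023368563186445177
```

View pics/p3scene.png

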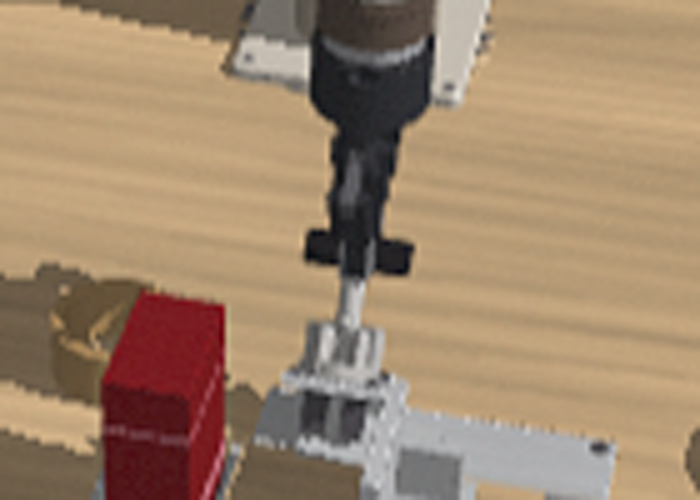

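View pics/p3top.png

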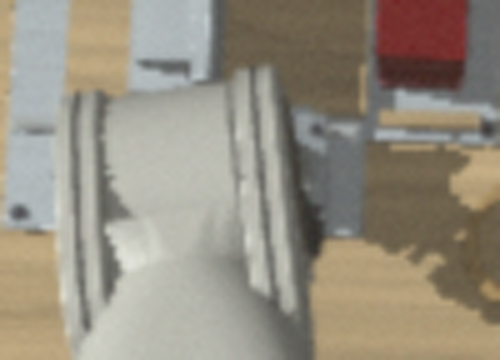

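{"name": "send_rows", "arguments": {"moves": [[0, -0.001, -0.0015, 0], [0, -0.001, -0.0015, 0], [0, 0, 0, 0], [0, 0, 0, -0.5], [0, 0, 0, -0.6], [0, 0, 0, -0.6], [0, 0, 0, 0]]}}

```text
clock: 5.7
eef_pos: [0.4709, 0.0781, 0.127]
tool_rot: [0.645, 0.765, 0.002, 0.003]
ft_force: [8.4, -0.2, -5.4]
grip_width: 0.0231
```

Run:
```python
from h import *
o=monitor.get_obs();print(o["eef_pos"],o["tool_rot"],o["ft_force"],o["ft_torque"],o["grip_width"])
```

```text
[0.47092609 0.07808765 0.12696554] [0.64452993 0.76456969 0.00207716 0.00317027] [ 8.35701519 -0.17957389 -5.39192507] [-0.37060101 -2.63209806 -0.13694436] 0.023054486416769004
```

{"name": "send_rows", "arguments": {"moves": [[0, 0, 0, -0.8], [0, 0, 0, -0.8], [0, 0, 0, -0.8], [0, 0, 0, -0.8], [0, 0, 0, -0.8], [0, 0, 0, 0]]}}

```text
clock: 6.3
eef_pos: [0.4704, 0.0793, 0.1268]
tool_rot: [0.479, 0.878, 0.002, 0.002]
ft_force: [6.5, 1.7, -5.8]
grip_width: 0.0214
```

Run:
```python
from h import *
im,d=cams.camera("scene");cv2.imwrite("pics/s4.png",cv2.resize(im[110:210,220:360],None,fx=5,fy=5,interpolation=cv2.INTER_CUBIC))
o=monitor.get_obs();print(o["eef_pos"],o["tool_rot"],o["ft_force"],o["ft_torque"],o["grip_width"])
```

```text
[0.47045854 0.07927381 0.12684669] [0.47942913 0.87757425 0.00241531 0.00230691] [ 7.63047353  1.69719641 -4.73859063] [ 0.48671789 -2.2785132   0.17148616] 0.021221182736266535
```

View pics/s4.png

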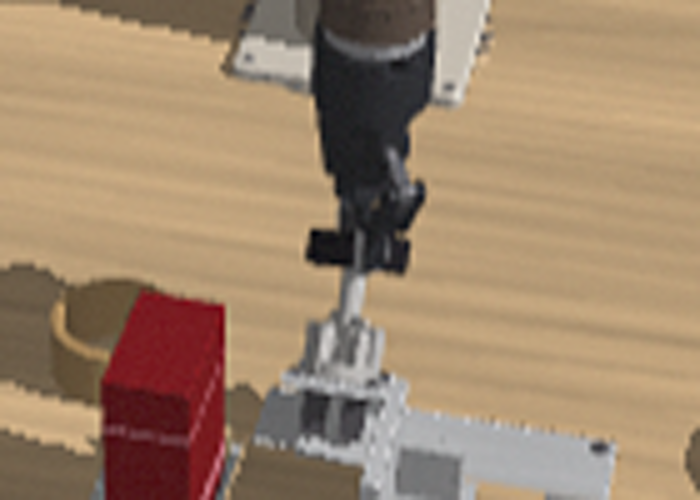

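```bash
python3 - <<'E'
from ov import *
im,d=cams.camera("scene")
for b in((0.022,0.0),(.022,.6)):
    overlay("scene",im,.6185,.0215,0.0,out=f"pics/ov5_{b[1]}.png",roi=(265,130,320,171),bar=b)
E
python3 -c "
import cv2,numpy as np
a=cv2.imread('pics/ov5_0.0.png');b=cv2.imread('pics/ov5_0.6.png');k=cv2.resize(np.vstack([a,b]),None,fx=.5,fy=.5,interpolation=cv2.INTER_AREA);cv2.imwrite('pics/ov5.png',k)"
```

```text
(no output)
```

View pics/ov5.png

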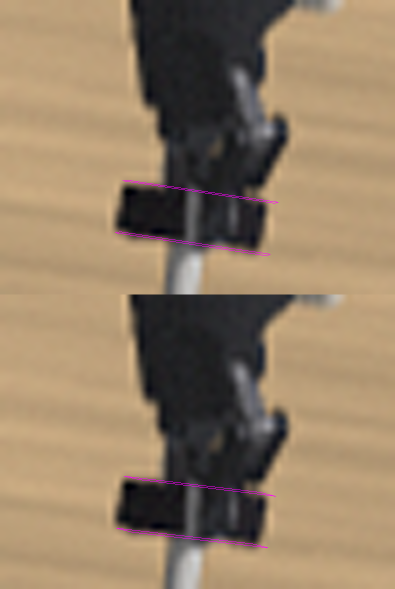

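{"name": "send_rows", "arguments": {"moves": [[0, 0, 0, -0.8], [0, 0, 0, -0.8], [0, 0, 0, -0.8], [0, 0, 0, -0.8], [0, 0, 0, -0.8], [0, 0, 0, -0.8], [0, 0, 0, -0.8], [0, 0, 0, -0.8], [0, 0, 0, -0.8], [0, 0, 0, 0]]}}

```text
clock: 7.4
eef_pos: [0.4675, 0.0788, 0.1256]
tool_rot: [0.14, 0.99, 0.0, -0.0]
ft_force: [3.3, 0.4, -6.3]
grip_width: 0.0151
```

Run:
```python
from ov import *
im,d=cams.camera("scene")
for b in((0.022,1.3),):
    overlay("scene",im,.6185,.0215,0.0,out=f"pics/ov6.png",roi=(265,130,320,171),bar=b)
o=monitor.get_obs();print(o["eef_pos"],o["tool_rot"],o["ft_force"],o["ft_torque"],o["grip_width"],o["joint_pos"])
```

```text
[0.46750418 0.07880943 0.12568025] [ 1.40461887e-01  9.90085967e-01  4.83329093e-04 -5.65729584e-05] [ 3.97282005  1.26356815 -6.67509309] [ 0.52645813 -1.21167054  0.20740405] 0.015153397185028547 [ 1.66392937e-01  2.65842963e-01 -2.49955731e-01  1.05481306e+00
  9.55595144e-04  4.48248882e-01]
```

View pics/ov6.png

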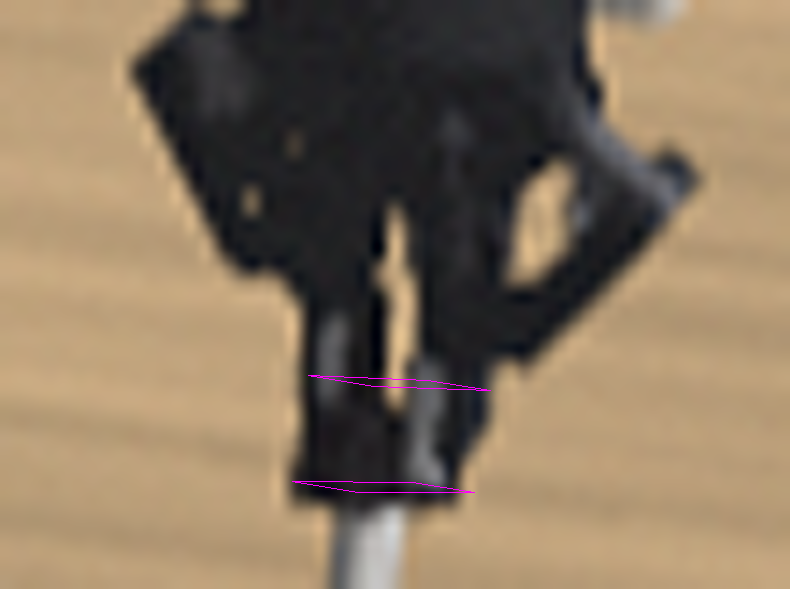

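{"name": "send_rows", "arguments": {"moves": [[-0.0019, 0.0006, 0.0028, 0], [-0.0019, 0.0006, 0.0028, 0], [0, 0, 0, 0], [0, 0, 0, 0]]}}

```text
clock: 7.85
eef_pos: [0.4678, 0.0787, 0.1246]
tool_rot: [0.14, 0.99, 0.0, -0.002]
ft_force: [-16.6, -1.0, 31.9]
grip_width: 0.0151
```

{"name": "send_rows", "arguments": {"moves": [[0, 0, 0, 0], [0, 0, 0, 0], [0, 0, 0, 0]], "claw": 0}}

```text
clock: 8.15
eef_pos: [0.4707, 0.0783, 0.1203]
tool_rot: [0.14, 0.99, -0.0, -0.001]
ft_force: [0.2, 0.1, -0.3]
grip_width: 0.0428
```

{"name": "send_rows", "arguments": {"moves": [[0, 0, -0.02, 0], [0, 0, -0.03, 0], [0, 0, -0.03, 0], [0, 0, -0.03, 0], [0, 0, 0, 0]]}}

```text
clock: 8.65
eef_pos: [0.4736, 0.0787, 0.2342]
tool_rot: [0.14, 0.99, 0.001, 0.003]
ft_force: [0.7, 0.1, 0.3]
grip_width: 0.0427
```

Run:
```python
from ov import *
im,d=cams.camera("scene")
overlay("scene",im,.6185,.0215,0.0,out=f"pics/ov7.png",roi=(265,130,330,180),bar=(.016,1.3))
o=monitor.get_obs();print(o["eef_pos"],o["tool_rot"],o["ft_force"],o["grip_width"])
```

```text
[0.47251801 0.07857493 0.23204925] [1.40242136e-01 9.90115677e-01 4.69047074e-04 1.69378015e-03] [ 0.66579781 -0.05806456  0.11939957] 0.042774916014842936
```

View pics/ov7.png

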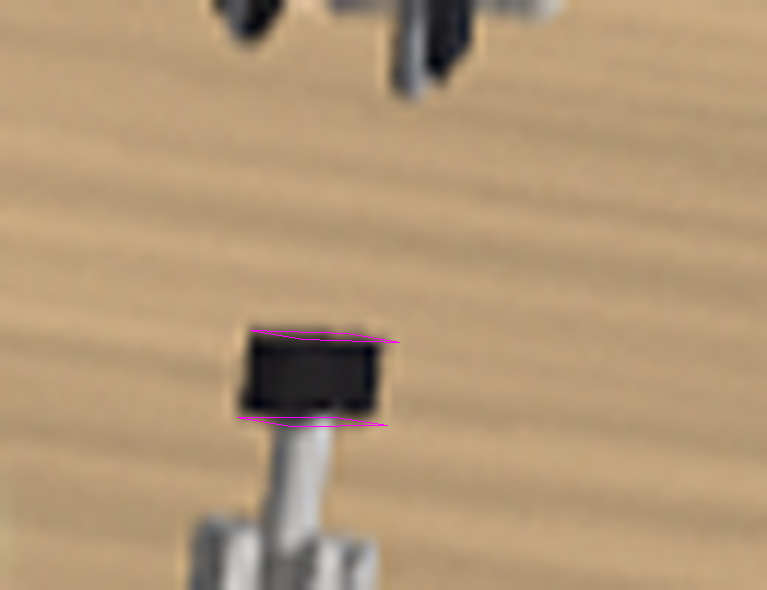

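{"name": "send_rows", "arguments": {"moves": [[0, 0, 0, 1], [0, 0, 0, 1], [0, 0, 0, 1], [0, 0, 0, 1], [0, 0, 0, 1], [0, 0, 0, 1], [0, 0, 0, 1], [0, 0, 0, 1], [0, 0, 0, 1], [0, 0, 0, 1], [0, 0, 0, 1], [0, 0, 0, 1], [0, 0, 0, 0.9], [0, 0.02, 0, 0], [0, 0.035, 0, 0], [0, 0.035, 0, 0], [0, 0.035, 0, 0], [0, 0.02, 0, 0], [0, 0, 0, 0]]}}

```text
clock: 10.6
eef_pos: [0.6173, 0.0781, 0.2268]
tool_rot: [0.707, 0.707, -0.002, -0.001]
ft_force: [-0.2, 1.0, -0.4]
grip_width: 0.0426
```

Run:
```python
from h import *
im,d=cams.camera("scene");cv2.imwrite("pics/s8.png",cv2.resize(im[110:250,220:360],None,fx=4,fy=4,interpolation=cv2.INTER_CUBIC))
o=monitor.get_obs();print(o["eef_pos"],o["tool_rot"],o["ft_force"],o["grip_width"])
```

```text
[0.61585266 0.07817549 0.2273281 ] [ 0.70735388  0.70685491 -0.00204516 -0.00156187] [-0.54593438  0.2158972   0.34325644] 0.04306945083022028
```

View pics/s8.png

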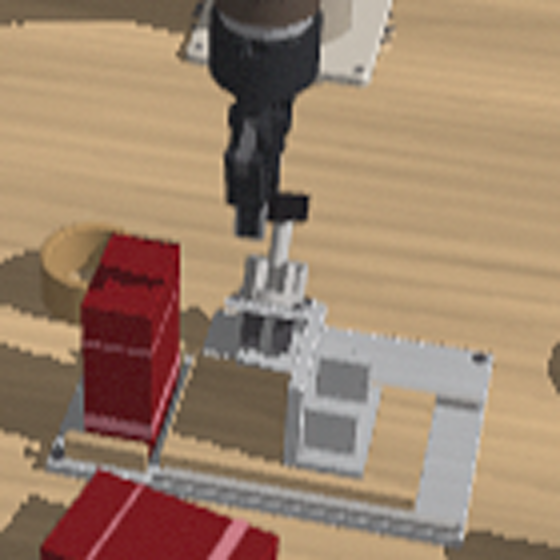

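{"name": "send_rows", "arguments": {"moves": [[0, 0.002, 0.02, 0], [0, 0, 0.035, 0], [0, 0, 0.035, 0], [0, 0, 0.03, 0], [0, 0, 0.018, 0], [0, 0, 0, 0]]}}

```text
clock: 11.25
eef_pos: [0.6137, 0.0781, 0.0885]
tool_rot: [0.707, 0.707, -0.004, -0.003]
ft_force: [-0.9, 0.1, -0.2]
grip_width: 0.0427
```

{"name": "send_rows", "arguments": {"moves": [[0.01, 0, 0, 0], [0.012, 0, 0, 0], [0.008, 0, 0, 0], [0.012, 0, 0, 0], [0.012, 0, 0, 0], [0.012, 0, 0, 0], [0.012, 0, 0, 0], [0.012, 0, 0, 0], [0.008, 0, 0, 0], [0.006, 0, 0, 0], [0.004, 0, 0, 0], [0, 0, 0, 0]]}}

```text
clock: 12.45
eef_pos: [0.6179, 0.1858, 0.0921]
tool_rot: [0.707, 0.707, -0.001, 0.0]
ft_force: [0.7, -5.2, 2.3]
grip_width: 0.0429
```

Run:
```python
from ov import *
im,d=cams.camera("scene");overlay("scene",im,.6185,.0215,0.0,f=.08,out=f"pics/ov9.png",roi=(220,115,360,225),bar=(.016,1.3))
o=monitor.get_obs();print(o["eef_pos"],o["tool_rot"],o["ft_force"],o["grip_width"])
```

```text
[0.61791839 0.18578903 0.09209683] [ 7.07318123e-01  7.06894733e-01 -9.29078637e-04  2.15689408e-04] [ 0.80144197 -4.59407621  1.84104659] 0.042996073324316736
```

View pics/ov9.png

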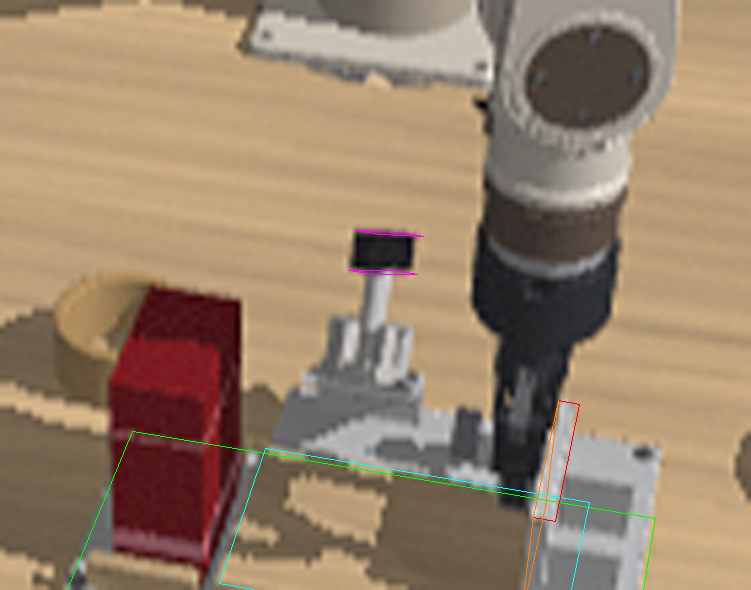

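{"name": "send_rows", "arguments": {"moves": [[0.002, 0, 0, 0], [0.002, 0, 0, 0], [0, 0, 0, 0], [0, 0, 0, 0]]}}

```text
clock: 12.9
eef_pos: [0.6179, 0.1859, 0.0921]
tool_rot: [0.708, 0.706, -0.003, 0.002]
ft_force: [0.9, -13.5, 4.5]
grip_width: 0.0426
```

{"name": "send_rows", "arguments": {"moves": [[-0.01, 0, 0, 0], [-0.03, 0, -0.01, 0], [-0.02, 0, -0.04, 0], [-0.01, 0, -0.045, 0], [-0.01, 0, -0.045, 0], [-0.04, 0, 0, 0], [-0.045, 0, 0, 0], [-0.045, 0, 0, 0], [-0.035, 0, 0, 0], [-0.012, 0.003, 0, 0], [0, 0, 0, 0]]}}

```text
clock: 14.0
eef_pos: [0.6212, -0.0675, 0.2318]
tool_rot: [0.708, 0.706, 0.0, -0.001]
ft_force: [-0.3, 0.3, -0.1]
grip_width: 0.0428
```

Run:
```python
from ov import *
im,d=cams.camera("scene");overlay("scene",im,.6185,.0215,0.0,f=.08,out=f"pics/ov10.png",roi=(170,115,350,250),bar=(.016,1.3))
o=monitor.get_obs();print(o["eef_pos"],o["tool_rot"],o["ft_force"],o["grip_width"])
im,d=cams.camera("top"); cv2.imwrite("pics/t10.png",cv2.resize(im[140:270,155:360],None,fx=3.8,fy=3.8))
# blue/turquoise min y..
for n in("top","scene"):
    i0=cv2.imread(f"pics/{n}0.png").astype(int);P=cloud(n,np.load(f"pics/{n}0.npy"))
    m=(i0[...,0]>i0[...,2]+50)&(P[...,2]>.03)&(P[...,0]>.4)&(P[...,0]<.75)&(P[...,1]<0.0)&(P[...,1]>-.35)
    q=P[m];print(n,m.sum(),np.percentile(q,[1,99],axis=0),np.percentile(q[q[:,0]>.57],[1,99],axis=0))
```

```text
[ 0.62116927 -0.06606552  0.23190028] [ 7.07347681e-01  7.06864923e-01  4.10841100e-04 -1.03479716e-03] [-0.07205905 -0.46334997  0.00352714] 0.04279876947489557
top 1263 [[ 0.47177704 -0.29219608  0.03863714]
 [ 0.68513782 -0.16204823  0.15421661]] [[ 0.5965633  -0.24812516  0.03390385]
 [ 0.68776974 -0.1620619   0.15393322]]
scene 1588 [[ 0.48429836 -0.29879089  0.03292245]
 [ 0.69923452 -0.16459113  0.15357687]] [[ 0.6070941  -0.25422971  0.03271422]
 [ 0.69983105 -0.16404789  0.15303067]]
```

View pics/ov10.png

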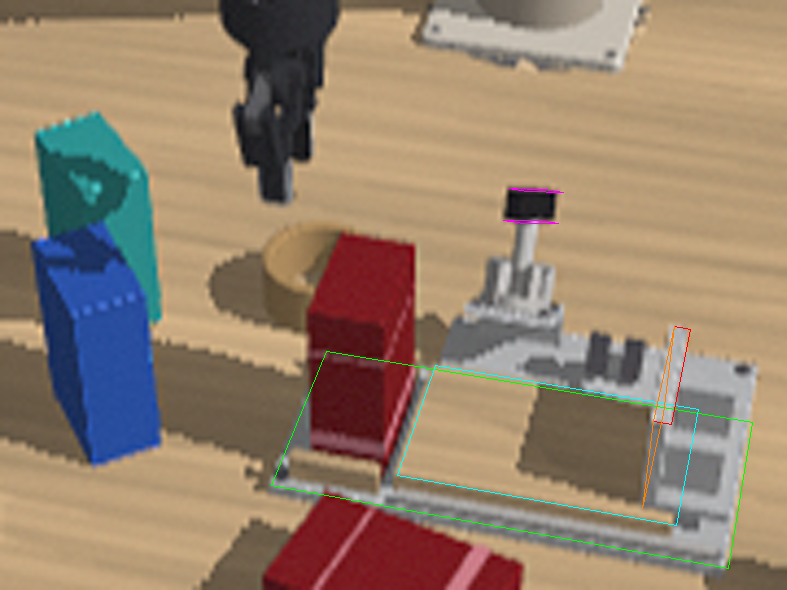

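View pics/t10.png

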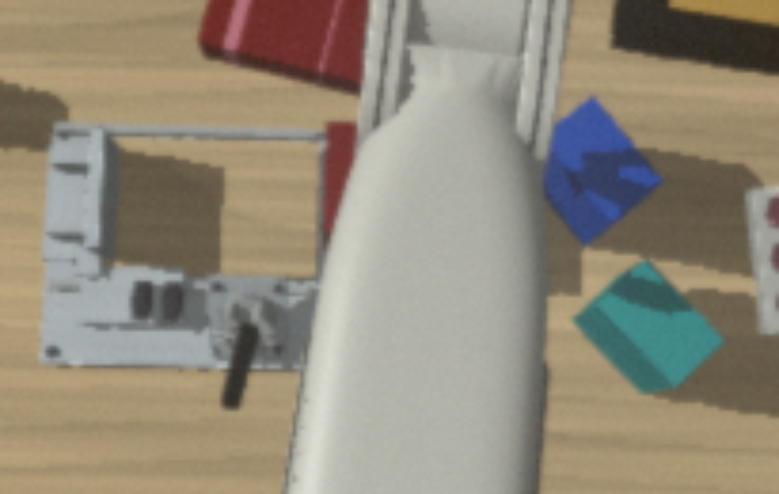

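{"name": "send_rows", "arguments": {"moves": [[-0.01, 0, 0, 0], [0, 0, 0.03, 0], [0, 0, 0.03, 0], [0, 0, 0.02, 0], [0, 0, 0.01, 0], [0, 0, 0, 0]]}}

```text
clock: 14.7
eef_pos: [0.6203, -0.0756, 0.1409]
tool_rot: [0.707, 0.708, -0.001, -0.001]
ft_force: [0.2, -1.1, -0.5]
grip_width: 0.0424
```

{"name": "send_rows", "arguments": {"moves": [[0.01, 0, 0, 0], [0.01, 0, 0, 0], [0.01, 0, 0, 0], [0.01, 0, 0, 0], [0.01, 0, 0, 0], [0.01, 0, 0, 0], [0, 0, 0, 0]]}}

```text
clock: 15.4
eef_pos: [0.6211, -0.0147, 0.1425]
tool_rot: [0.706, 0.708, 0.0, -0.0]
ft_force: [0.1, -0.2, -0.0]
grip_width: 0.0425
```

Run:
```python
from ov import *
im,d=cams.camera("scene");overlay("scene",im,.6185,.0215,0.0,f=.08,out=f"pics/ov11.png",roi=(220,115,350,212),bar=(.016,1.3))
```

```text
(no output)
```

View pics/ov11.png

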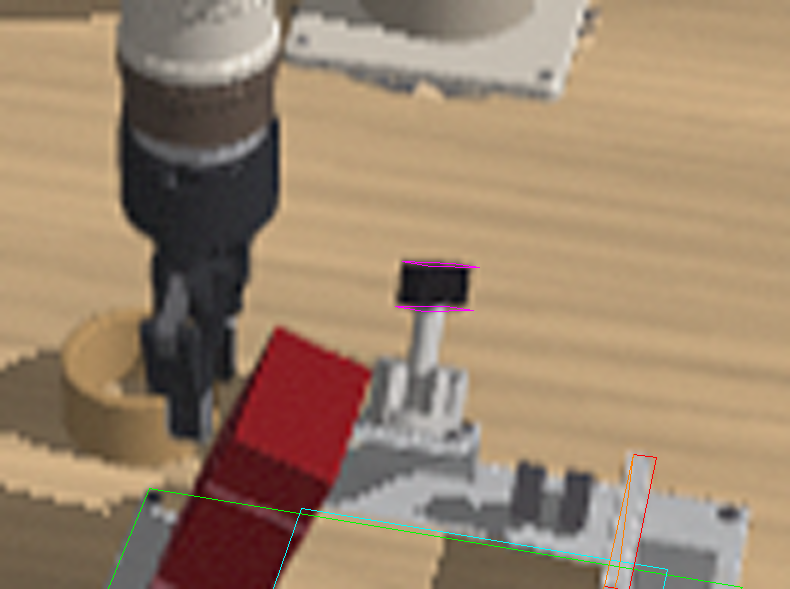

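{"name": "send_rows", "arguments": {"moves": [[0, 0, 0, 0], [0, 0, 0, 0], [0, 0, 0, 0], [0, 0, 0, 0]]}}

```text
clock: 15.85
eef_pos: [0.6212, -0.017, 0.1424]
tool_rot: [0.707, 0.707, -0.0, -0.0]
ft_force: [-0.2, 0.4, 0.4]
grip_width: 0.0426
```

Run:
```python
from ov import *
im,d=cams.camera("scene");overlay("scene",im,.6185,.0215,0.0,f=.08,out=f"pics/ov12.png",roi=(220,130,370,242),bar=(.016,1.3))
print(monitor.get_obs()["ft_force"])
```

```text
[ 0.11879474 -0.04135923  0.03871593]
```

View pics/ov12.png

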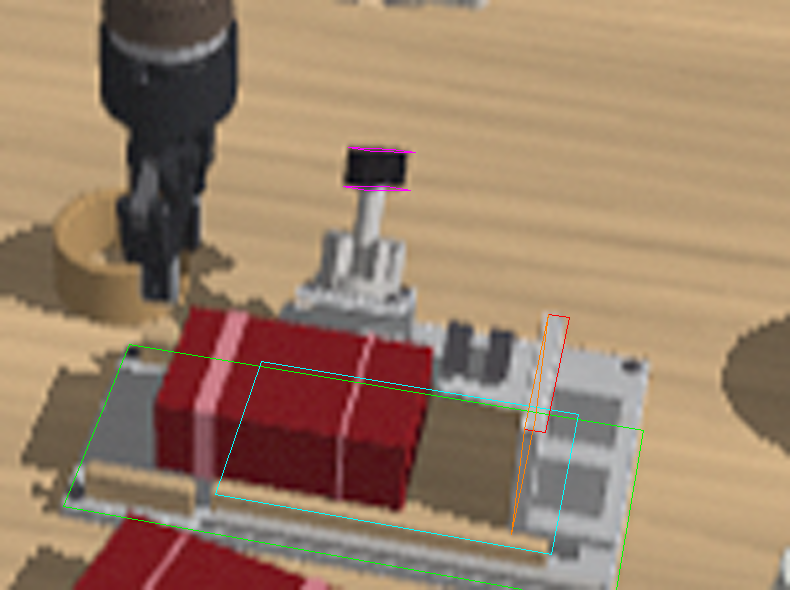

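The picture shows the box lying at (295,410), over the step. I lift the arm clear and measure.

{"name": "send_rows", "arguments": {"moves": [[-0.01, 0, -0.02, 0], [-0.03, 0, -0.04, 0], [-0.04, 0, -0.04, 0], [-0.04, -0.02, -0.02, 0], [-0.04, -0.03, 0, 0], [-0.04, -0.03, 0, 0], [-0.04, -0.03, 0, 0], [-0.04, -0.03, 0, 0], [-0.03, -0.03, 0, 0], [0, 0, 0, 0], [0, 0, 0, 0]]}}

```text
clock: 17.0
eef_pos: [0.4505, -0.3228, 0.2581]
tool_rot: [0.708, 0.706, 0.0, 0.0]
ft_force: [-0.4, 0.2, -0.3]
grip_width: 0.0429
```

Run:
```python
from ov import *
for n in("top","scene"):
    im,d=cams.camera(n);P=cloud(n,d).reshape(-1,3);C=im.reshape(-1,3).astype(int)
    m=(C[:,2]>70)&(C[:,2]>C[:,1]+40)&(P[:,2]>.078)&(P[:,2]<.1)&(P[:,0]<.69)&(P[:,0]>.54)&(P[:,1]>-.06)&(P[:,1]<.2)
    q=P[m];A=np.c_[q[:,:2],np.ones(len(q))];k=np.linalg.lstsq(A,q[:,2],rcond=None)[0]
    print(n,len(q),cv2.minAreaRect((q[:,:2]*1000).astype(np.float32)),"z",np.median(q[:,2]),"slope",k[:2], "table",np.median(P[(abs(P[:,2])<.01)][:,2]))
    if n=="top": overlay(n,im,.6185,.0215,0,f=.08,out="pics/t13.png",roi=(155,155,295,265),bar=(.016,1.3))
```

```text
top 1270 ((623.151123046875, 61.881446838378906), (89.62057495117188, 149.6124267578125), 0.0328063927590847) z 0.08411580395723839 slope [-0.00356297  0.00259208] table -0.0008868225194891277
scene 1009 ((626.3222045898438, 57.51239013671875), (96.22073364257812, 150.1598358154297), 0.01767868734896183) z 0.08444336563425392 slope [-0.0045699  -0.00127761] table -0.0005442643223076971
```

View pics/t13.png

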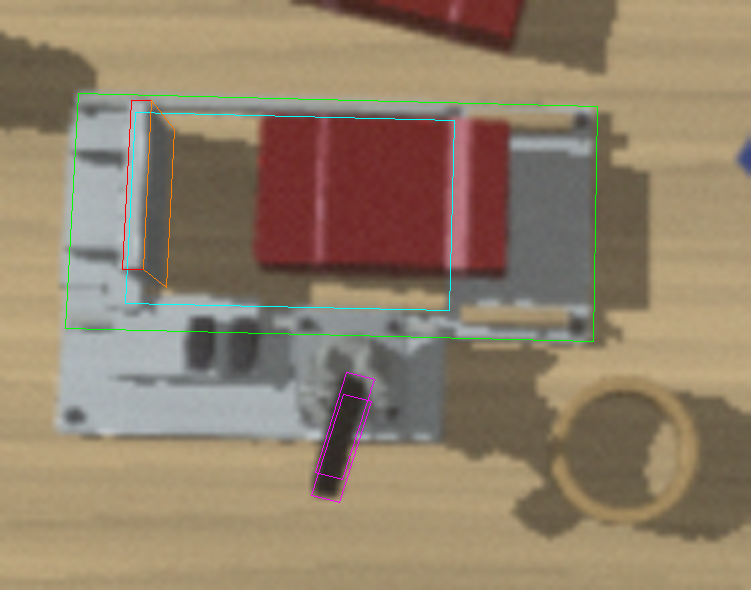

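The last picture shows all three end conditions met: the box is flat on the bed, the fence is at its stop and the handle matches the parked model. I hand the job in.

```bash
python3 -c "
from workcell import order
print(order.job_done())"
```

```text
the job is handed in; nothing more can be done
None
```

The gift box now lies flat on the raised bed, with the fence out and the plunger parked, and I have handed the job in at about 17 s. I pinched the T-handle, pulled it about 25 mm along its slope, twisted it about 1.3 rad and released it into its notch. I then pushed the fence to its far stop with the fingertips and tipped the box over the step.

My last checks:

- **Box:** its centre is about 38 mm beyond the step, about 5 mm off the middle line and about 57 mm high. Its tilt and turn both measure under 0.5°.
- **Fence:** it sits at about 80 mm in the overlay. The push force rose to 13 N with no further movement, so it was at the stop.
- **Plunger:** the overlay matches a pull of about 16 mm and a twist of about 1.3 rad.
- **Other things:** the arm ended clear of everything. The tape roll looks unmoved; I saw no sign of contact with the others but did not measure their positions.

No check failed. The two cameras disagree by 3 to 4 mm on the box position, well inside the tolerances. While I eased the handle into the notch, the wrist force briefly reached about 36 N as it bottomed out.

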